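# Clamp a meter shell in the repair jig

## Task

Seat the empty meter shell flat and square at the bottom of the pocket in the plywood jig, its terminal ledge in the slot, and let go of it; then squeeze the clamp's trigger again and again, letting it spring back each time, until the sliding jaw's thick rubber pad meets the shell and is pushed in by about 5 mm, which holds the thin walls without crushing them. Finish while holding: keep the trigger squeezed and do not let go, so that the clamp goes on gripping the shell. Close the clamp by its trigger alone, without pushing its bar or sliding jaw, and leave the beaker, the metal cylinder and the wooden block where they are.

Things in the scene. Friction and masses are not known exactly. Their poses are not given: they have to be found in the camera images.
- shell_center (a point): Loose white plastic meter shell, an open-topped thin-walled box standing on its bottom: 50 mm along its x, 44 mm along y, 40 mm high, 0.09 kg. This is its centre, 20 mm above its underside. A terminal ledge juts out 12 mm from its +x wall (26 mm wide, top 10 mm above the underside): fingers on that wall stay above it. Lowest 3 mm of the foot set in 1.5 mm all round as a lead-in.
- seat (a point): Where shell_center lies when the shell is home; axes as the seated shell's: x to the ledge slot, y along the clamp bar to the sliding jaw, z up. Pocket 8 mm deep, 1.5 mm clear of the shell all round. The fixed jaw stands along its -y edge (also 1.5 mm clear), the sliding jaw's pad 14 to 34 mm off its +y side, so lower the shell held by its -x and +x walls; the bar's centre line is 70 mm to -x.
- jig: Fixed plywood board 242 x 298 mm, 18 mm thick; origin on the desk under it, axes as seat's; seat is at x +70, y +53.5, z +30 mm here. A one-hand ratchet bar clamp lies on it, flat on its side, screwed down: grey body with fixed jaw, black handle and trigger (both point to -x), and a toothed steel bar 16 mm wide along y, with the sliding jaw at its +y end. Nothing rises over 32 mm above the board.
- bar (a joint): How far the bar has been pulled through the clamp body, m: 0 = jaws widest, 0.055 at most. It grows with pumping; the sliding jaw comes along -y of seat by as much. From the free pad's face to the +y wall of a centred shell it is 32 mm minus this; the shell then slides some 1.5 mm to the fixed jaw. The ratchet stops the bar going back, to the nearest 2.5 mm tooth.
- pad (a joint): How far the sliding jaw's thick soft rubber pad (24 x 20 mm, 15 mm proud of the jaw when free) is pushed into the jaw, m: 0 = free, 0.014 = fully in. Springy: 4 N per mm.
- pad_face (a point): Centre of the free face of the sliding jaw's rubber pad, 17 mm above the board; axes as seat's.
- trigger (a joint): Angle of the clamp's trigger, rad: 0 = sprung out (rest), 0.235 = fully squeezed, at its stop. A full squeeze pulls the bar about 5 mm (two teeth), the first 3 to 7 mm; one short of 0.1 rad may pull nothing. The return spring pushes with 4 to 6 N at trigger_grip; with the pad pushed in 10 mm a squeeze takes about 20 N. The pivot is 80 mm from trigger_grip, towards +x of seat.
- trigger_grip (a point): On the trigger's outer (+y) face, 30 mm out from the clamp body, half-way up: the place to squeeze. The trigger is a bar 20 mm high (top 27 mm, underside 7 mm above the board), 11 mm thick along y, reaching 68 mm out from the body to -x of seat. Squeezing moves this point about 19 mm to -y of seat, to the handle.
- handle_grip (a point): On the fixed handle's back (-y) face, opposite trigger_grip, half-way up, 17 mm above the board. Handle: 20 mm thick along y, 24 mm high, along x. From this face to the trigger's outer face is 53.5 mm at rest and 35 mm fully squeezed: a gripper from above can straddle both, closing along y. The handle stays put. Nothing else stands within 40 mm outside the two faces.
- beaker: Bystander: clear plastic beaker, 72 mm across, 85 mm high, standing on the desk; origin at the centre of its underside.
- kit_cylinder: Bystander: aluminium cylinder standing on end, 36 mm across, 55 mm high; origin at the centre of its underside.
- friction_block: Bystander: wooden block 100 x 45 x 40 mm with a small wire hook at one end; origin at the centre of its underside, x along its length.
Things that resemble listed ones, but are neither listed nor needed, are in the scene too. What is shaped like the part that bears shell_center but green or pink is not meant.

How it is judged:
By the outcome, as a careful person would: the job done as asked, in the order asked, and still so for the second after the job is handed in, while the arm keeps its last pose, push and grip.
It also fails if it takes over 64 s, if anything falls off the work surface, if the arm or the gripper's body presses on something with over 40 N, if the wrist force passes 120 N, or if a joint passes its speed limit or range.

## Robot

A 6-joint arm with a two-finger parallel gripper is mounted at the origin on the work surface. World frame = base frame: x ahead of the robot, y to its left, z up, the work surface at z = 0. Lengths are in m, angles in rad, forces in N, time in s.
With the tool pointing down it reaches from about 0.3 to 0.875 m from the base axis. Payload 6.4 kg.
Tool frame: the origin (TCP) lies midway between the tips of the shut fingers; the grasp point (between the pads) lies 19 mm behind it; z points along the fingers, y is the direction in which the jaws open and shut (so a half turn about z gives the same grasp; the last joint's range is limited). The gripper opens to 85 mm and grips with 20 to 120 N. Pads are 22 mm wide; open, the fingers measure 114 mm over their backs; the gripper's body (76 mm by 85 mm) begins 54 mm behind the grasp point. The pads swing forward as they close: fully open they stand 13 mm farther back than shut.
Start: joints at [1.047, 0.181, 1.607, -0, 1.354, -0.206], TCP at [0.18, 0.546, 0.196] pointing down, gripper open.
Joint ranges: [-2.99, 2.99], [-0.89, 2.07], [0.3, 2.58], [-1.14, 4.28], [0, 2.63], [-3.12, 3.12]. Speed limits (rad/s): [2.57, 2.57, 3.01, 3.14, 3.14, 3.14].

## Interface

Orientations are given as [roll, pitch, yaw] about the fixed x, y, z axes, in that order (R = Rz(yaw) Ry(pitch) Rx(roll)).
In Python, from workcell import * gives the robot as it stands.
- The arm moves only by the shell command python3 -m inch 'ROWS' [FORCE]. ROWS is text: rows parted by semicolons, each of 7 numbers parted by spaces: the turn, a rotation vector about the tool's x, y, z in degrees, then the shift along the tool's x, y, z in m, then the gripper's target within -1 to 1 (fully open at 1, half-way at 0, shut at -1). A call has 1 to 20 rows; each row shifts and turns the commanded pose from where the row before left it, along the tool's axes as they then stand; what a row does not reach is not made up. A row lasts 1/12 s, in which the tool goes at most 41.7 mm and 7.16 degrees, less where a joint would pass 70% of its speed; a pose out of reach is approached as far as the arm can. A call with a gripper value outside its range is refused whole. The fingers move at their own pace and stop on an object; FORCE is the grip in N (left out, the last holds). Time passes only in rows, so rows that do not move let the fingers close. It gives the time, the measured TCP pose, the force and the opening at its end, in the units of the state.
- read_state(): the state, without advancing time (a new reading comes with each control period).
- camera(name): name is "scene" or "top"; returns a dict with "img" (480x640x3 uint8, red, green, blue), "mtx" (3x3 intrinsics, pixels), "dist_coeffs" ([k1, k2, p1, p2, k3] as OpenCV has them; the pictures are not rectified), "R" (3x3) and "t" (3): a world point X has camera coordinates R X + t. Camera axes: x right, y down, z forward; pixel columns grow to the right and rows downward; lengths in m; the calibration is good to about 2 mm. A picture is of the moment at which its call begins. There is no depth.
- finish_job(): hands the job in, once; it reports no verdict.
The state is a dict: "t": time; "q": joint angles; "joint_velocities": joint speeds; "effort": joint torques, N m; "tcp_pos": TCP position; "orientation": TCP orientation; "wrist_force": force on the tool from outside, world axes, zero at the start; "wrist_torque": the same for the moment, N m; "opening": finger opening in m.
Only numpy, scipy, OpenCV 4.12 (cv2) and the standard library are available. Lean on these libraries where they do the work, as an engineer would, in place of code of your own. Each camera call takes 0.05 s, during which the arm holds its last target. There are 200 camera calls.

## Working session

There is one attempt and no reset: what is moved stays moved. The work goes in short steps, Python scripts to look and compute and a shell command to move; the robot and the scene stay as the last step left them, time stands still between calls to the robot, and variables do not carry over. Pictures are saved under pics/ and viewed, about 8 in all and at most 12, crops included, and the job is handed in when it is done.

```bash
mkdir -p pics; ls
python3 - <<'E'
from workcell import *
import cv2
s=read_state();print(s['t'],s['tcp_pos'],s['orientation'],s['opening'])
for n in("scene","top"):
    c=camera(n);cv2.imwrite(f"pics/{n}1.png",c["img"][:,:,::-1]);print(n,c["mtx"],c["dist_coeffs"],c["R"],c["t"])
E
```

```text
pics
0.0 [0.17934079 0.54569033 0.19539621] [-3.13992925e+00 -3.67427932e-04  2.82378926e+00] 0.08560989332031331
scene [[610.96493532   0.         318.72660412]
 [  0.         610.96493532 238.28805129]
 [  0.           0.           1.        ]] [0.05359516 0.         0.         0.         0.        ] [[-0.5625925   0.82672021  0.00483411]
 [ 0.56722462  0.3902435  -0.7252353 ]
 [-0.60145316 -0.40526991 -0.68848413]] [ 0.38620211 -0.22327757  1.56641043]
top [[445.7785326    0.         318.11478302]
 [  0.         445.7785326  242.80216363]
 [  0.           0.           1.        ]] [0.03703234 0.         0.         0.         0.        ] [[ 0.01219531 -0.99982627  0.01409618]
 [-0.99739018 -0.01316644 -0.07098928]
 [ 0.07116255 -0.01319365 -0.99737747]] [-0.08717791  0.5317213   1.14076348]
```

View pics/scene1.png

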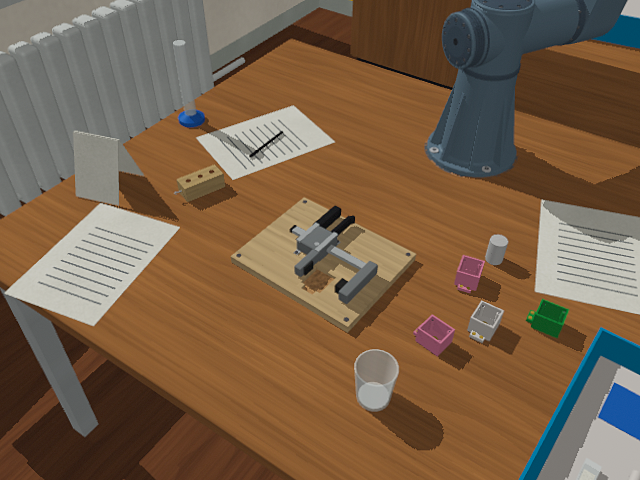

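View pics/top1.png

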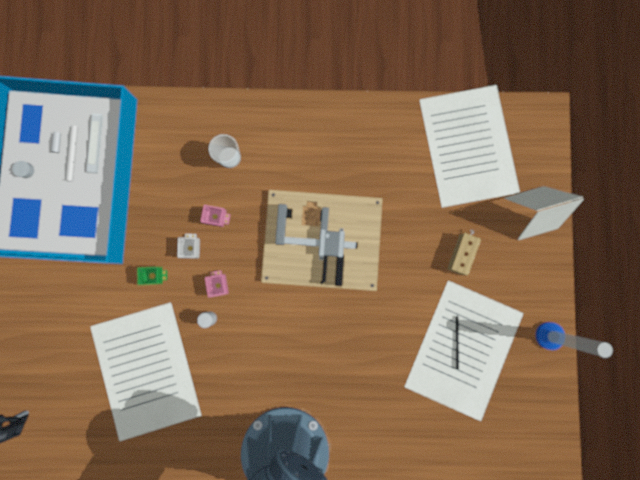

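The scene shows the white shell at scene (486,320) / top (189,247). Lookalikes: pink at scene (470,272) and (435,334), green at (549,318). I choose the white one. The jig is at top (322,240), with the pocket around (312,212). Next are close crops.

Run:
```python
import cv2,numpy as np
t=cv2.imread("pics/top1.png");s=cv2.imread("pics/scene1.png")
def crop(im,x,y,w,h,k):
    o=cv2.resize(im[y:y+h,x:x+w],None,fx=k,fy=k,interpolation=cv2.INTER_CUBIC)
    for i in range(0,w,10):cv2.putText(o,str(x+i),(i*k,8),0,.3,(0,0,255));cv2.line(o,(i*k,9),(i*k,14),(0,0,255))
    for j in range(10,h,10):cv2.putText(o,str(y+j),(0,j*k+4),0,.3,(0,0,255));cv2.line(o,(20,j*k),(25,j*k),(0,0,255))
    return o
cv2.imwrite("pics/jig_top.png",crop(t,255,180,133,118,6)[:600,:800])
a=crop(t,165,222,50,50,8);b=crop(s,460,290,50,60,8)
o=np.zeros((480,800,3),np.uint8);o[:400,:400]=a;o[:480,400:]=b
cv2.imwrite("pics/shell.png",o)
```

```text
(no output)
```

View pics/jig_top.png

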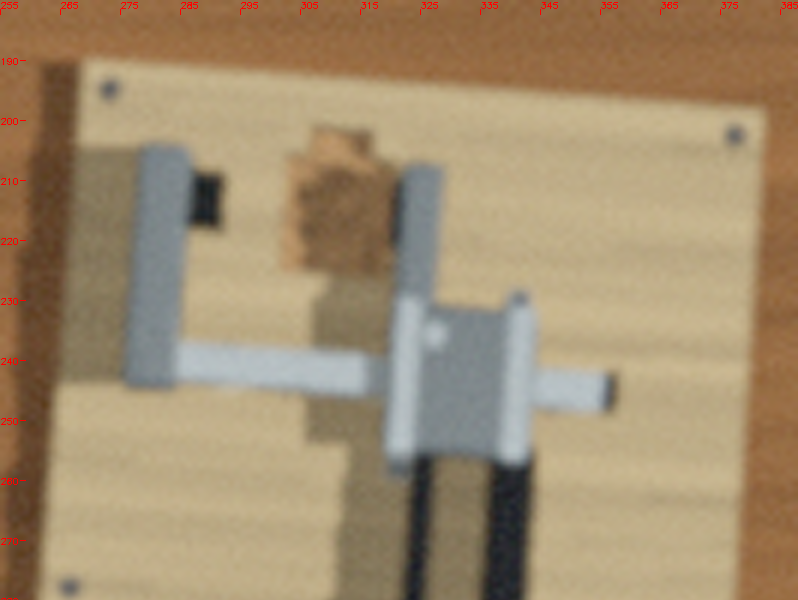

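View pics/shell.png

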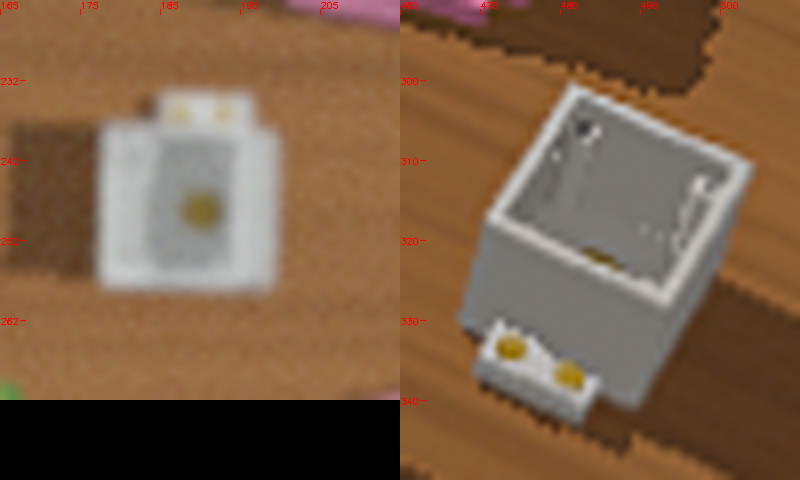

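Top crop: jig board corners near (268,190) and (382.7,197.5), pocket left edge u≈302, slot at (311,202), which points up (world +x). The white shell's rim in the top view spans (177,236)–(200,258) with the ledge up at (190,234), so it is already nearly aligned with the seat. I need the scene crop of the jig and the remaining board corners.

Run:
```python
import cv2,numpy as np
t=cv2.imread("pics/top1.png");s=cv2.imread("pics/scene1.png")
def crop(im,x,y,w,h,k):
    o=cv2.resize(im[y:y+h,x:x+w],None,fx=k,fy=k,interpolation=cv2.INTER_CUBIC)
    for i in range(0,w,10):cv2.putText(o,str(x+i),(i*k,8),0,.3,(0,0,255));cv2.line(o,(i*k,9),(i*k,14),(0,0,255))
    for j in range(10,h,10):cv2.putText(o,str(y+j),(0,j*k+4),0,.3,(0,0,255));cv2.line(o,(20,j*k),(25,j*k),(0,0,255))
    return o
o=np.zeros((600,800,3),np.uint8)
o[:560,:800]=crop(s,228,195,200,140,4)
o[440:600,0:240]=crop(t,255,262,60,40,4)
o[440:600,560:800]=crop(t,340,262,60,40,4)
cv2.imwrite("pics/jig_scene.png",o)
```

```text
(no output)
```

View pics/jig_scene.png

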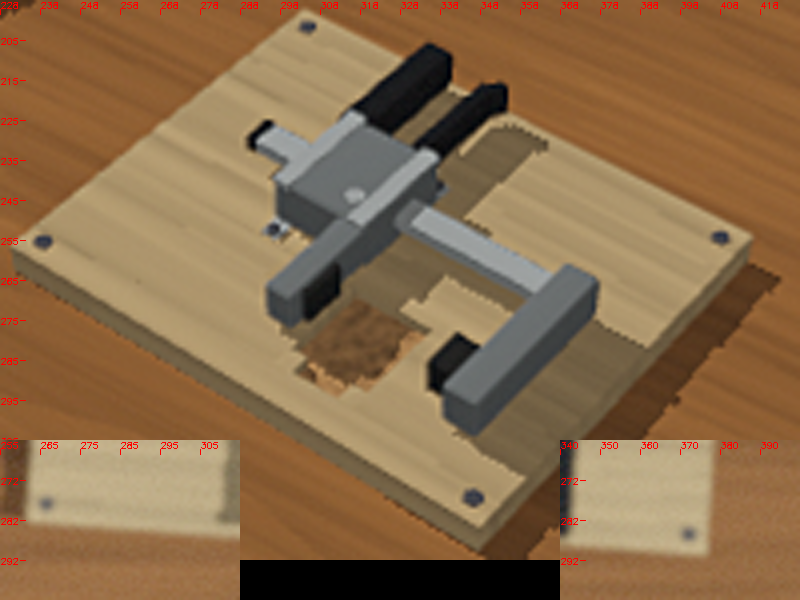

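Scene crop: board corners (231,257.5), (416,253.8), (348.5,326.7), screws (238.8,255.3), (304.8,201.8), (408,254.5), (346.3,319.5). The trigger is the +y black bar, the handle the -y one. Now I fit the poses.

```bash
cat > h.py <<'E'
from workcell import *
import cv2,numpy as np
from scipy.optimize import least_squares
CAL=None
def cal():
    return {n:camera(n) for n in("scene","top")}
def proj(c,P):
    return cv2.projectPoints(np.array(P,float).reshape(-1,1,3),cv2.Rodrigues(c["R"])[0],c["t"],c["mtx"],c["dist_coeffs"])[0][:,0]
def ray(c,uv,z):
    n=cv2.undistortPoints(np.array([[uv]],float),c["mtx"],c["dist_coeffs"])[0,0]
    d=c["R"].T@np.r_[n,1];o=-c["R"].T@c["t"];return o+d*(z-o[2])/d[2]
def place(p,P):
    x,y,a=p;P=np.array(P,float);c,s=np.cos(a),np.sin(a)
    return np.c_[x+c*P[:,0]-s*P[:,1],y+s*P[:,0]+c*P[:,1],P[:,2]]
def fit(C,obs,x0):
    f=lambda p:np.concatenate([(proj(C[n],place(p,P))-uv).ravel() for n,P,uv in obs])
    r=least_squares(f,x0,loss="soft_l1");return r.x,f(r.x).reshape(-1,2).round(1)
E
python3 - <<'E'
from h import *
C=cal()
B=[[.121,.149,.018],[.121,-.149,.018],[-.121,.149,.018],[-.121,-.149,.018]]
bt=np.array([[268,190],[382.7,197.5],[262,282],[377,290.3]])-.4
bs=np.array([[348.5,326.7],[231,257.5],[416,253.8]])-.4
Bs=B[:3]
for o in ([("top",B,bt)],[("scene",Bs,bs)],[("top",B,bt),("scene",Bs,bs)]):
    p,r=fit(C,o,[.5,.05,-.05]);print("jig",p,r.tolist())
S=[[.025,.022,.04],[.025,-.022,.04],[-.025,-.022,.04],[-.025,.022,.04]]
st=np.array([[177.5,237.6],[199.75,238.5],[199,258.5],[177.5,258]])-.45
ss=np.array([[493.5,328.1],[471.25,316.9],[481.6,300.6],[504,310.4]])-.45
for o in ([("top",S,st)],[("scene",S,ss)],[("top",S,st),("scene",S,ss)]):
    q,r=fit(C,o,[.5,.35,0]);print("shell",q,r.tolist())
jt=lambda n,uv,z:(lambda w:[np.cos(p[2])*(w[0]-p[0])+np.sin(p[2])*(w[1]-p[1]),-np.sin(p[2])*(w[0]-p[0])+np.cos(p[2])*(w[1]-p[1])])(ray(C[n],np.array(uv)-.4,z))
for l,n,uv,z in [("trig left edge top",'top',(325,260),.045),("trig left@280",'top',(322.5,280),.045),("handle right",'top',(342.5,270),.042),("body end",'top',(331,256),.05),("slot",'top',(311,202),.018),("bar",'top',(350,245),.03),("pad face",'top',(291,214),.035),
 ("trig tip scene",'scene',(353,216.5),.045),("handle tip",'scene',(337,207),.042)]:
    print(l,np.round(jt(n,uv,z),4))
E
```

```text
jig [ 0.54240407 -0.09084074 -0.05429957] [[0.9, -0.1], [-0.5, 0.1], [-0.1, 0.3], [-0.1, -0.3]]
jig [ 0.53892897 -0.08898941 -0.05362446] [[0.2, 0.3], [-0.3, -0.4], [0.1, -0.1]]
jig [ 0.54072163 -0.08966529 -0.05093048] [[0.3, 0.7], [-1.1, 0.6], [-0.4, 1.2], [-0.4, 0.1], [-0.3, 0.7], [-1.2, 0.2], [-0.7, 0.1]]
shell [ 0.5145343   0.24960682 -0.01707893] [[2.7, 0.5], [-2.0, 0.1], [-2.2, -0.3], [1.7, -0.3]]
shell [0.51226319 0.255194   0.0033456 ] [[0.2, 0.1], [-0.5, 0.4], [0.1, -0.5], [0.2, -0.0]]
shell [0.51325799 0.25468986 0.00323424] [[0.5, 1.1], [-4.3, 0.4], [-4.1, 0.1], [-0.1, 0.4], [-0.3, 0.3], [-1.0, 0.6], [-0.4, -0.3], [-0.3, 0.2]]
trig left edge top [-0.0518 -0.0101]
trig left@280 [-0.1027 -0.0069]
handle right [-0.0743 -0.0561]
body end [-0.041  -0.0245]
slot [0.0985 0.0353]
bar [-0.0086 -0.0725]
pad face [0.0612 0.0845]
trig tip scene [-0.1129 -0.0043]
handle tip [-0.1203 -0.052 ]
```

```bash
python3 -m inch '0 0 7.16 0 0 0 1;0 0 7.16 0 0 0 1;0 0 7.16 0 0 0 1;0 0 7.16 0 0 0 1;0 0 7.16 0 0 0 1;0 0 7.16 0 0 0 1;0 0 7.16 0 0 0 1;0 0 7.16 0 0 0 1;0 0 7.16 0 0 0 1;0 0 7.16 0 0 0 1;0 0 0.2 0 0 0 1'
python3 -m inch '0 0 0 -.0265 .0305 0 1;0 0 0 -.0265 .0305 0 1;0 0 0 -.0265 .0305 0 1;0 0 0 -.0265 .0305 0 1;0 0 0 -.0265 .0305 0 1;0 0 0 -.0265 .0305 0 1;0 0 0 -.0265 .0305 0 1;0 0 0 -.0265 .0305 0 1;0 0 0 -.0265 .0305 0 1;0 0 0 -.0265 .0305 0 1;0 0 0 -.0265 .0305 0 1;0 0 0 0 0 .04 1;0 0 0 0 0 .04 1;0 0 0 0 0 .02 1;0 0 0 0 0 0 1;0 0 0 0 0 0 1'
```

```text
t: 1.12
tcp_pos: [0.1796, 0.5461, 0.196]
orientation: [-3.141, 0.0, 1.566]
wrist_force: [-0.0, 0.5, 0.2]
opening: 0.0856
t: 2.45
tcp_pos: [0.5143, 0.2544, 0.0954]
orientation: [-3.139, 0.001, 1.573]
wrist_force: [0.2, -0.7, 1.5]
opening: 0.0854
```

```bash
cat >> h.py <<'E'
def crop(im,x,y,w,h,k):
    o=cv2.resize(im[y:y+h,x:x+w],None,fx=k,fy=k,interpolation=cv2.INTER_CUBIC)
    for i in range(0,w,10):cv2.putText(o,str(x+i),(i*k,8),0,.3,(0,0,255));cv2.line(o,(i*k,9),(i*k,14),(0,0,255))
    for j in range(10,h,10):cv2.putText(o,str(y+j),(0,j*k+4),0,.3,(0,0,255));cv2.line(o,(20,j*k),(25,j*k),(0,0,255))
    return o
E
python3 - <<'E'
from h import *
C=cal();s=read_state();T=s['tcp_pos']
im=C["scene"]["img"][:,:,::-1].copy();it=C["top"]["img"][:,:,::-1].copy()
# expected pad tips (open, 13 back), inner faces +-42.5 in x, +-11 in y
P=[[T[0]+a*.0427,T[1]+b*.011,T[2]+.013] for a in(1,-1) for b in(1,-1)]
print(proj(C["scene"],P).round(1).tolist())
o=np.zeros((560,800,3),np.uint8);o[:,:500]=crop(im,430,240,100,112,5);o[:360,500:]=crop(it,160,215,60,72,5)
cv2.imwrite("pics/above.png",o)
E
```

```text
[[490.3, 307.1], [478.2, 301.4], [509.3, 276.7], [497.5, 271.6]]
```

View pics/above.png

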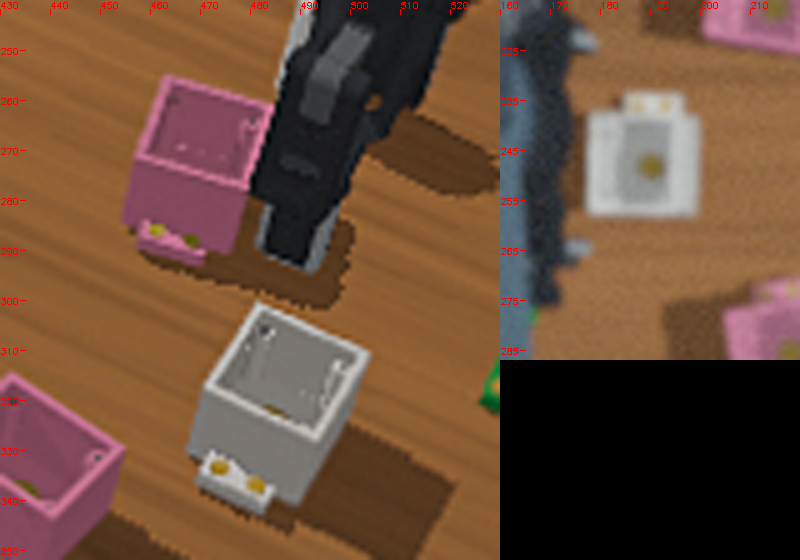

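Run:
```python
from h import *
C=cal();T=read_state()['tcp_pos']
for z in (.013,.03,.045):
  for n in C: print(n,z,proj(C[n],[[T[0]+a*.05,T[1]+b*.011,T[2]+z] for a in(1,-1) for b in(1,-1)]).round(1).tolist())
for n in C: print(n,proj(C[n],[T,[T[0],T[1],.04]]).round(1).tolist())
im=C["top"]["img"][:,:,::-1].copy()
cv2.imwrite("pics/above2.png",crop(im,120,190,110,100,7)[:600,:800])
```

```text
scene 0.013 [[488.7, 309.7], [476.5, 304.1], [510.9, 274.2], [499.2, 269.2]]
top 0.013 [[173.2, 223.9], [182.6, 224.0], [171.7, 265.9], [181.1, 266.0]]
scene 0.03 [[490.7, 303.2], [478.3, 297.5], [513.0, 267.6], [501.2, 262.6]]
top 0.03 [[171.0, 223.0], [180.5, 223.2], [169.4, 265.7], [179.0, 265.9]]
scene 0.045 [[492.5, 297.3], [480.0, 291.6], [515.0, 261.7], [503.0, 256.7]]
top 0.045 [[168.9, 222.3], [178.6, 222.4], [167.3, 265.6], [177.0, 265.7]]
scene [[492.6, 293.7], [486.2, 315.0]]
top [[178.8, 245.2], [185.8, 246.7]]
```

View pics/above2.png

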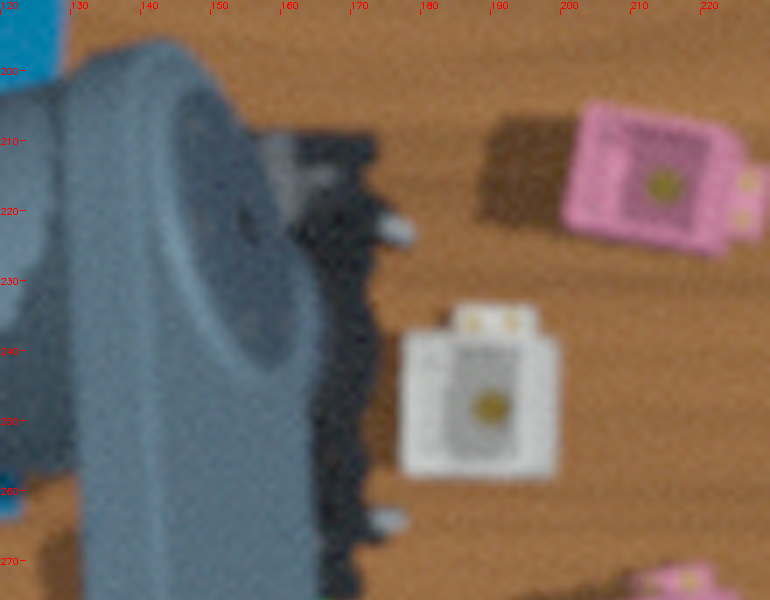

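The gripper sits over the shell within about 2–3 mm in both views: top pad tips at (178,222) and (178,264), shell rim centre about (186.4,247.5). The fingertips seem higher than I assumed, so I go lower with the fingers partly closed and look again.

```bash
python3 -m inch '0 0 0 0 0 .02 .45;0 0 0 0 0 .02 .45;0 0 0 0 0 .02 .45;0 0 0 0 0 0 .45;0 0 0 0 0 0 .45;0 0 0 0 0 0 .45'
python3 - <<'E'
from h import *
C=cal();T=read_state()['tcp_pos']
for n in C: print(n,proj(C[n],[[T[0]+a*.031,T[1]+b*.011,T[2]+.007] for a in(1,-1) for b in(1,-1)]).round(1).tolist())
im=C["scene"]["img"][:,:,::-1].copy();it=C["top"]["img"][:,:,::-1].copy()
o=np.zeros((560,800,3),np.uint8);o[:560,:480]=crop(im,450,265,60,70,8);o[:360,480:]=crop(it,160,218,40,45,8)
cv2.imwrite("pics/above3.png",o)
E
```

```text
t: 3.15
tcp_pos: [0.5165, 0.2552, 0.0383]
orientation: [3.139, -0.001, 1.571]
wrist_force: [0.2, -0.1, 0.7]
opening: 0.0619
scene [[485.6, 326.9], [474.1, 321.3], [499.0, 304.9], [487.7, 299.8]]
top [[181.3, 234.4], [190.0, 234.5], [180.4, 258.9], [189.2, 259.0]]
```

View pics/above3.png

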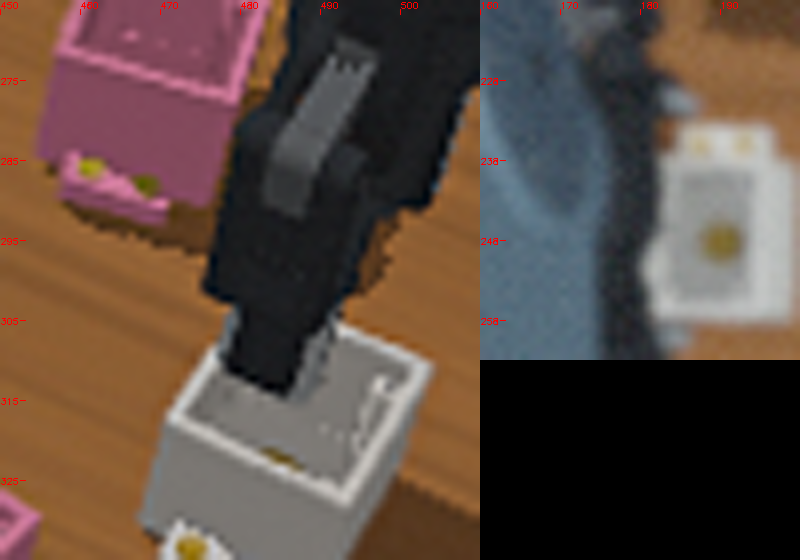

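The front fingertip in the scene view is at (483,313), well above nominal (480,324); the tips look about 25 mm higher than I modelled. I test by touch: descend to nominal height and close gently, which shows up in the opening.

```bash
python3 -m inch '0 0 0 0 -.001 .01 .45;0 0 0 0 0 .01 .45;0 0 0 0 0 0 .45;0 0 0 0 0 0 .45;0 0 0 0 0 0 .0;0 0 0 0 0 0 0;0 0 0 0 0 0 0;0 0 0 0 0 0 0;0 0 0 0 0 0 0;0 0 0 0 0 0 0' 20
```

```text
t: 4.08
tcp_pos: [0.5142, 0.2547, 0.0165]
orientation: [3.141, -0.0, 1.571]
wrist_force: [0.3, -0.4, -1.0]
opening: 0.0425
```

```bash
python3 -m inch '0 0 0 0 0 0 .45;0 0 0 0 0 0 .45;0 0 0 0 0 0 .45;0 0 0 0 0 0 .45'
python3 - <<'E'
from h import *
C=cal();T=read_state()['tcp_pos']
for z in (.007,.02,.03,.04): print(z,[proj(C[n],[[T[0]+a*.031,T[1]+b*.011,T[2]+z] for a in(1,) for b in(1,-1)]).round(1).tolist() for n in C])
im=C["scene"]["img"][:,:,::-1].copy();it=C["top"]["img"][:,:,::-1].copy()
o=np.zeros((560,800,3),np.uint8);o[:560,:480]=crop(im,450,275,60,70,8);o[:360,480:]=crop(it,160,218,40,45,8)
cv2.imwrite("pics/above4.png",o)
E
```

```text
t: 4.42
tcp_pos: [0.5141, 0.2547, 0.0163]
orientation: [3.142, -0.0, 1.571]
wrist_force: [-0.6, -0.6, -0.5]
opening: 0.062
0.007 [[[483.6, 333.4], [472.2, 327.9]], [[183.9, 236.2], [192.6, 236.3]]]
0.02 [[[484.9, 329.0], [473.5, 323.5]], [[182.5, 235.7], [191.2, 235.8]]]
0.03 [[[486.0, 325.5], [474.5, 320.0]], [[181.3, 235.4], [190.1, 235.5]]]
0.04 [[[487.1, 321.9], [475.5, 316.4]], [[180.2, 235.0], [189.0, 235.1]]]
```

View pics/above4.png

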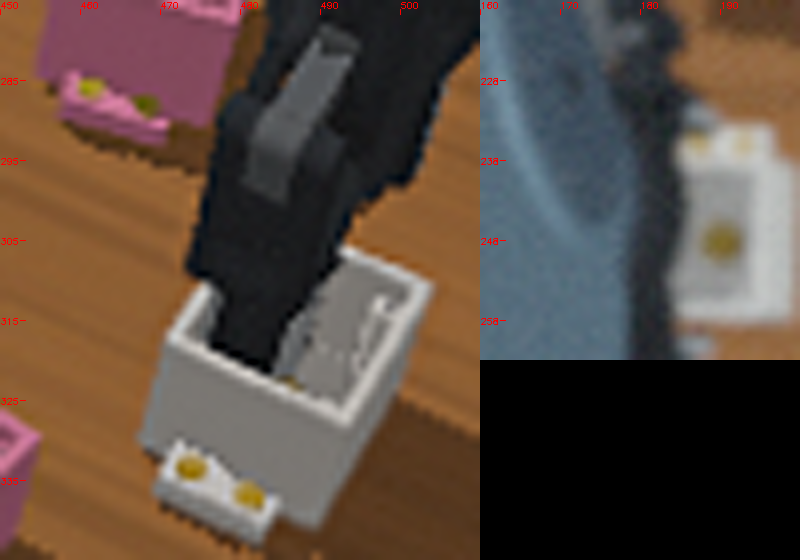

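The tip (475–484, 317–322) ends just above the front rim, matching a tip about 38 mm above the reported TCP in both cameras, and the close test missed over the top. So the fingers are really about 30 mm higher than nominal. I descend in small steps while watching force, then test the grip again.

```bash
python3 -m inch '0 0 0 0 0 .006 .45;0 0 0 0 0 .006 .45;0 0 0 0 0 0 .45' 
python3 -m inch '0 0 0 0 0 .004 .45;0 0 0 0 0 .004 .45;0 0 0 0 0 0 .45;0 0 0 0 0 0 .45'
python3 -m inch '0 0 0 0 0 0 0;0 0 0 0 0 0 0;0 0 0 0 0 0 0;0 0 0 0 0 0 0;0 0 0 0 0 0 0;0 0 0 0 0 0 0' 20
```

```text
t: 4.77
tcp_pos: [0.5128, 0.2543, 0.0026]
orientation: [-3.139, 0.001, 1.571]
wrist_force: [-0.3, -0.6, -0.6]
opening: 0.0624
t: 5.1
tcp_pos: [0.5138, 0.2546, -0.0042]
orientation: [-3.141, 0.0, 1.571]
wrist_force: [1.1, -0.5, -0.3]
opening: 0.0625
t: 5.6
tcp_pos: [0.5143, 0.2547, -0.0035]
orientation: [3.141, -0.0, 1.571]
wrist_force: [-0.1, -0.4, 0.9]
opening: 0.049
```

Opening 0.049: the fingers now touch the walls (tips about z 0.034). Open, go 14 mm lower, grip, and lift.

```bash
python3 -m inch '0 0 0 0 0 0 .45;0 0 0 0 0 0 .45;0 0 0 0 0 0 .45;0 0 0 0 0 .007 .45;0 0 0 0 0 .007 .45;0 0 0 0 0 0 .45;0 0 0 0 0 0 .45' 
python3 -m inch '0 0 0 0 0 0 -.1;0 0 0 0 0 0 -.1;0 0 0 0 0 0 -.1;0 0 0 0 0 0 -.1;0 0 0 0 0 0 -.1;0 0 0 0 0 0 -.1' 25
python3 -m inch '0 0 0 0 0 -.01 -.1;0 0 0 0 0 -.03 -.1;0 0 0 0 0 -.03 -.1;0 0 0 0 0 -.03 -.1;0 0 0 0 0 0 -.1;0 0 0 0 0 0 -.1'
```

```text
t: 6.18
tcp_pos: [0.5132, 0.2544, -0.0188]
orientation: [-3.14, 0.001, 1.571]
wrist_force: [0.3, -0.6, 0.1]
opening: 0.0623
t: 6.68
tcp_pos: [0.5141, 0.2547, -0.0177]
orientation: [-3.142, 0.0, 1.571]
wrist_force: [-0.1, -0.2, -1.7]
opening: 0.0495
t: 7.18
tcp_pos: [0.5161, 0.2552, 0.0853]
orientation: [3.136, -0.001, 1.571]
wrist_force: [0.0, -0.2, -1.7]
opening: 0.0495
```

```bash
python3 -m inch '0 0 0 -.0368 .0124 0 -.1;0 0 0 -.0368 .0124 0 -.1;0 0 0 -.0368 .0124 0 -.1;0 0 0 -.0368 .0124 0 -.1;0 0 0 -.0368 .0124 0 -.1;0 0 0 -.0368 .0124 0 -.1;0 0 0 -.0368 .0124 0 -.1;0 0 0 -.0368 .0124 0 -.1;0 0 3.07 0 0 0 -.1;0 0 0 0 0 .025 -.1;0 0 0 0 0 .02 -.1;0 0 0 0 0 0 -.1;0 0 0 0 0 0 -.1;0 0 0 0 0 0 -.1'
python3 - <<'E'
from h import *
C=cal();T=read_state()['tcp_pos'];print(T,read_state()['orientation'])
p=(T[0],T[1],-.0535);zu=T[2]+.0177
S=[[.025,.022,.04],[.025,-.022,.04],[-.025,-.022,.04],[-.025,.022,.04],[.037,.013,.01],[.037,-.013,.01]]
for n in C: print(n,proj(C[n],place(p,S)+[0,0,zu]).round(1).tolist())
im=C["scene"]["img"][:,:,::-1].copy();it=C["top"]["img"][:,:,::-1].copy()
o=np.zeros((600,800,3),np.uint8);o[:600,:480]=crop(im,275,230,80,100,6);o[:540,480:]=crop(it,280,190,53,90,6)[:,:318].copy() if 0 else np.pad(crop(it,280,190,53,90,6),((0,0),(0,2),(0,0)))
cv2.imwrite("pics/over.png",o)
E
```

```text
t: 8.35
tcp_pos: [0.6132, -0.0395, 0.0374]
orientation: [-3.141, -0.0, 1.517]
wrist_force: [0.6, -0.1, -0.9]
opening: 0.0494
[ 0.61422379 -0.0397225   0.03860507] [3.13962527e+00 4.43803511e-04 1.51749289e+00]
scene [[324.5, 272.4], [305.7, 261.9], [321.8, 247.1], [340.4, 257.1], [316.6, 285.0], [305.7, 278.8]]
top [[294.0, 196.4], [312.0, 197.6], [310.6, 217.8], [292.6, 216.6], [298.4, 194.0], [308.7, 194.7]]
```

View pics/over.png

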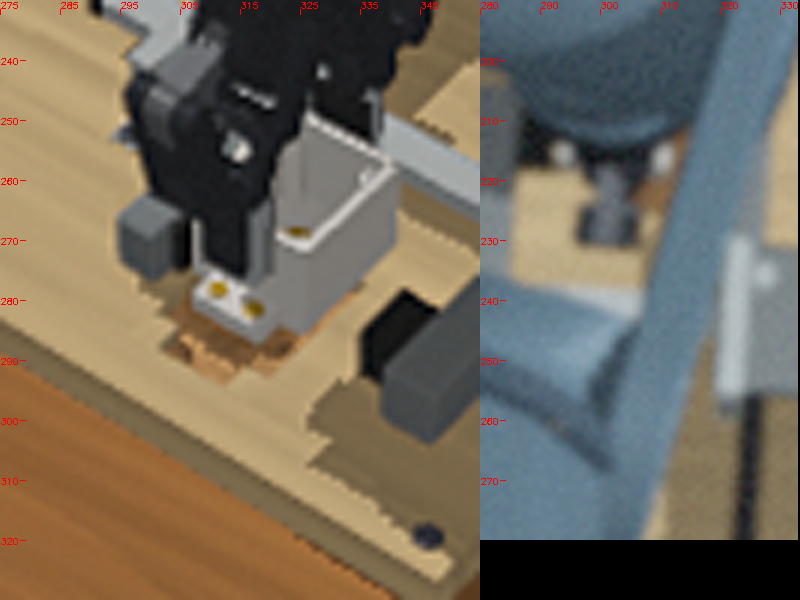

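The fingertips sit just above the ledge. Scene rim corners at (324.6,271.3), (340.8,256.8) give the held shell at (0.612,-0.039) in that camera, against a seat of (0.6117,-0.0393), so it is aligned. I lower it in stages and watch force.

```bash
python3 -m inch '0 0 0 0 0 .008 -.1;0 0 0 0 0 .008 -.1;0 0 0 0 0 0 -.1;0 0 0 0 0 0 -.1'
python3 -m inch '0 0 0 0 0 .008 -.1;0 0 0 0 0 .008 -.1;0 0 0 0 0 .003 -.1;0 0 0 0 0 0 -.1;0 0 0 0 0 0 -.1'
python3 -m inch '0 0 0 0 0 .002 -.1;0 0 0 0 0 .002 -.1;0 0 0 0 0 0 -.1;0 0 0 0 0 0 -.1'
```

```text
t: 8.78
tcp_pos: [0.6125, -0.0395, 0.0204]
orientation: [-3.14, -0.0, 1.517]
wrist_force: [-0.0, 1.0, -1.5]
opening: 0.0494
t: 9.2
tcp_pos: [0.6129, -0.0397, 0.0017]
orientation: [-3.141, -0.0, 1.517]
wrist_force: [-0.3, -1.0, -0.5]
opening: 0.0491
t: 9.53
tcp_pos: [0.6139, -0.04, 0.0001]
orientation: [3.141, 0.0, 1.517]
wrist_force: [-3.2, 0.4, 9.8]
opening: 0.0493
```

Contact (9.8 N) with the underside at about board height, so it isn't in the pocket. The top view also put the slot 18 mm off in y, so the jig's origin is probably not the board's centre. I lift and measure the pocket directly from the first pictures.

```bash
python3 -m inch '0 0 0 0 0 -.01 -.1;0 0 0 0 0 -.015 -.1;0 0 0 0 0 -.02 -.1;0 0 0 0 0 0 -.1;0 0 0 0 0 0 -.1'
python3 - <<'E'
from h import *
C=cal();st=read_state();print(st['tcp_pos'])
J={"top":(.5424,-.0908),"scene":(.5389,-.0890)};a=-.0535
def jt(n,uv,z):
    w=ray(C[n],np.array(uv)-.4,z)[:2]-J[n];return (np.array([[np.cos(a),np.sin(a)],[-np.sin(a),np.cos(a)]])@w*1000).round(1)
top=lambda X,Y:(X/6+255,Y/6+180); sc=lambda X,Y:(X/4+228,Y/4+195)
for l,n,uv,z in [
 ("slot TL",'top',top(312,125),.018),("slot TR",'top',top(373,130),.018),("pocket TL",'top',top(291,153),.018),("pocket BL",'top',top(283,270),.018),
 ("fixjaw left top edge(upper)",'top',top(401,170),.05),("pad face",'top',top(221,200),.045),("pad top",'top',top(222,173),.045),("pad bot",'top',top(222,230),.045),
 ("bar upper",'top',top(560,368),.035),("bar lower",'top',top(560,410),.035),
 ("body end",'top',top(455,458),.05),("trig L near",'top',top(412,470),.045),("trig L far",'top',top(405,590),.045),("trig R near",'top',top(431,470),.045),("handle R near",'top',top(534,470),.042),("handle R far",'top',top(523,590),.042),("handle L",'top',top(489,520),.042),
 ("S slot front",'scene',sc(340,393),.018),("S slot left",'scene',sc(296,368),.018),("S pocket right(-x,+y)",'scene',sc(430,328),.018),("S pocket front(+x,+y)",'scene',sc(372,380),.018),
 ("S pad topL",'scene',sc(455,335),.045),("S pad topR",'scene',sc(428,362),.045),
 ("S trig tip +y top",'scene',sc(507,88),.045),("S trig near body",'scene',sc(437,150),.045),("S trig tip -y",'scene',sc(490,84),.045),("S handle tip +y",'scene',sc(450,57),.042),("S handle tip -y",'scene',sc(432,45),.042),("S body corner",'scene',sc(437,150),.05)]:
    print(l,jt(n,uv,z))
E
```

```text
t: 9.95
tcp_pos: [0.6148, -0.0401, 0.0449]
orientation: [3.138, 0.001, 1.517]
wrist_force: [-0.2, -0.6, -2.1]
opening: 0.0497
[ 0.61279035 -0.0396029   0.04258462]
slot TL [99.1 47.3]
slot TR [98.7 20.5]
pocket TL [86.1 55.6]
pocket BL [34.7 55.6]
fixjaw left top edge(upper) [77.1  7.5]
pad face [59.8 83.1]
pad top [71.4 83.5]
pad bot [47.  81.8]
bar upper [ -1.4 -66.2]
bar lower [-19.3 -67.3]
body end [-43.5 -23.1]
trig L near [-49.6  -5.5]
trig L far [-100.3   -5.8]
trig R near [-49.  -13.5]
handle R near [-46.  -57.3]
handle R far [-97.  -55.7]
handle L [-68.4 -39.5]
S slot front [95.9 46.1]
S slot left [96.1 18.9]
S pocket right(-x,+y) [34.4 55.3]
S pocket front(+x,+y) [79.6 53.3]
S pad topL [51.3 82. ]
S pad topR [73.5 82. ]
S trig tip +y top [-112.    -1.3]
S trig near body [-49.5  -2.3]
S trig tip -y [-109.1  -10.4]
S handle tip +y [-116.8  -42.4]
S handle tip -y [-119.   -56.2]
S body corner [-45.1   0.8]
```

Measured directly (board-centre frame), the seat is at about (60, 32 mm), trigger outer face y≈-5, handle back y≈-57. I shift the held shell accordingly and lower again.

```bash
python3 -m inch '0 0 0 -.0107 -.005 0 -.1;0 0 0 -.0107 -.0049 0 -.1;0 0 0 0 0 0 -.1;0 0 0 0 0 .008 -.1;0 0 0 0 0 0 -.1;0 0 0 0 0 0 -.1'
python3 -m inch '0 0 0 0 0 .008 -.1;0 0 0 0 0 .008 -.1;0 0 0 0 0 .008 -.1;0 0 0 0 0 .006 -.1;0 0 0 0 0 0 -.1;0 0 0 0 0 0 -.1'
python3 -m inch '0 0 0 0 0 .002 -.1;0 0 0 0 0 .003 -.1;0 0 0 0 0 0 -.1;0 0 0 0 0 0 -.1'
```

```text
t: 10.55
tcp_pos: [0.6015, -0.0604, 0.0342]
orientation: [-3.14, -0.001, 1.517]
wrist_force: [0.9, 0.1, -1.7]
opening: 0.0499
t: 11.05
tcp_pos: [0.6016, -0.0603, 0.0044]
orientation: [-3.14, -0.0, 1.517]
wrist_force: [-0.3, -0.2, -0.4]
opening: 0.0494
t: 11.38
tcp_pos: [0.6022, -0.0606, 0.0003]
orientation: [3.142, 0.0, 1.517]
wrist_force: [-0.2, -0.3, -1.7]
opening: 0.0495
```

```bash
python3 -m inch '0 0 0 0 0 .002 -.1;0 0 0 0 0 .001 -.1;0 0 0 0 0 0 -.1;0 0 0 0 0 0 -.1'
python3 -m inch '0 0 0 0 0 .002 -.1;0 0 0 0 0 0 -.1;0 0 0 0 0 0 -.1'
```

```text
t: 11.72
tcp_pos: [0.6021, -0.0605, -0.0028]
orientation: [-3.141, -0.0, 1.517]
wrist_force: [-0.0, -0.0, -2.6]
opening: 0.0493
t: 11.97
tcp_pos: [0.6021, -0.0605, -0.0049]
orientation: [-3.141, -0.0, 1.517]
wrist_force: [0.6, 0.5, -1.2]
opening: 0.0493
```

Underside is now about 5 mm below board height with no contact force: it is in the pocket. I continue to the bottom.

```bash
python3 -m inch '0 0 0 0 0 .002 -.1;0 0 0 0 0 0 -.1;0 0 0 0 0 0 -.1'
python3 -m inch '0 0 0 0 0 .001 -.1;0 0 0 0 0 .001 -.1;0 0 0 0 0 0 -.1;0 0 0 0 0 0 -.1'
```

```text
t: 12.22
tcp_pos: [0.6021, -0.0606, -0.0069]
orientation: [-3.141, -0.0, 1.517]
wrist_force: [-0.5, 0.4, -2.4]
opening: 0.0495
t: 12.55
tcp_pos: [0.6024, -0.0606, -0.0079]
orientation: [3.141, 0.0, 1.517]
wrist_force: [-2.8, 1.4, 5.2]
opening: 0.0496
```

Contact with the pocket bottom (5 N) at exactly the expected height, underside 10 mm above the desk. Release, lift, look.

```bash
python3 -m inch '0 0 0 0 0 0 .4;0 0 0 0 0 0 .4;0 0 0 0 0 0 .4;0 0 0 0 0 0 .4;0 0 0 0 0 -.01 .4;0 0 0 0 0 -.03 .4;0 0 0 0 0 -.04 .4;0 0 0 0 0 -.04 .4;0 0 0 0 0 0 1;0 0 0 0 0 0 1'
python3 -m inch '0 0 7.16 0 0 0 1;0 0 7.16 0 0 0 1;0 0 7.16 0 0 0 1;0 0 7.16 0 0 0 1;0 0 7.16 0 0 0 1;0 0 7.16 0 0 0 1;0 0 7.16 0 0 0 1;0 0 7.16 0 0 0 1;0 0 7.16 0 0 0 1;0 0 7.16 0 0 0 1;0 0 7.16 0 0 0 1;0 0 7.16 0 0 0 1;0 0 4.08 0 0 0 1;0 0 0 -.033 .014 0 1;0 0 0 -.033 .014 0 1;0 0 0 -.033 .014 0 1;0 0 0 -.033 .014 0 1;0 0 0 0 0 0 1;0 0 0 0 0 0 1'
```

```text
t: 13.38
tcp_pos: [0.605, -0.0613, 0.1157]
orientation: [3.134, 0.002, 1.517]
wrist_force: [0.1, 0.2, -0.2]
opening: 0.0816
t: 14.97
tcp_pos: [0.4652, -0.1093, 0.1102]
orientation: [-3.141, 0.002, -0.056]
wrist_force: [0.4, -1.1, 1.4]
opening: 0.0857
```

```bash
python3 -m inch '0 0 0 .0024 .0155 .03 1;0 0 0 0 0 .03 1;0 0 0 0 0 0 1;0 0 0 0 0 0 1'
python3 - <<'E'
from h import *
C=cal();print(read_state()['tcp_pos'])
im=C["scene"]["img"][:,:,::-1].copy();it=C["top"]["img"][:,:,::-1].copy()
T=read_state()['tcp_pos'];a=-.0535
S=place((.6117-.0112,-.0393-.0207,a),[[.025,.022,.05],[.025,-.022,.05],[-.025,-.022,.05],[-.025,.022,.05],[.037,.013,.02],[.037,-.013,.02]])
print("seated rim exp scene",proj(C["scene"],S).round(1).tolist())
# expected pad inner-face tips, tip offset .045
P=place((T[0],T[1],a),[[b*.011,s*.0427,T[2]+.045] for s in(1,-1) for b in(1,-1)])
for n in C: print(n,proj(C[n],P).round(1).tolist())
o=np.zeros((600,800,3),np.uint8);o[:600,:500]=crop(im,285,195,100,120,5)
o[:420,500:]=crop(it,300,215,50,70,6)
cv2.imwrite("pics/clamp.png",o)
E
```

```text
t: 15.3
tcp_pos: [0.4679, -0.1239, 0.0498]
orientation: [-3.139, 0.004, -0.054]
wrist_force: [-0.2, 0.1, -0.5]
opening: 0.0853
[ 0.47002319 -0.1249463   0.05223059]
seated rim exp scene [[319.4, 280.3], [301.5, 270.2], [317.0, 255.7], [334.8, 265.4], [311.9, 292.3], [301.5, 286.2]]
scene [[341.5, 212.7], [347.7, 207.1], [308.4, 196.3], [314.8, 191.1]]
top [[319.3, 260.9], [318.7, 270.0], [354.5, 263.3], [354.0, 272.3]]
```

View pics/clamp.png

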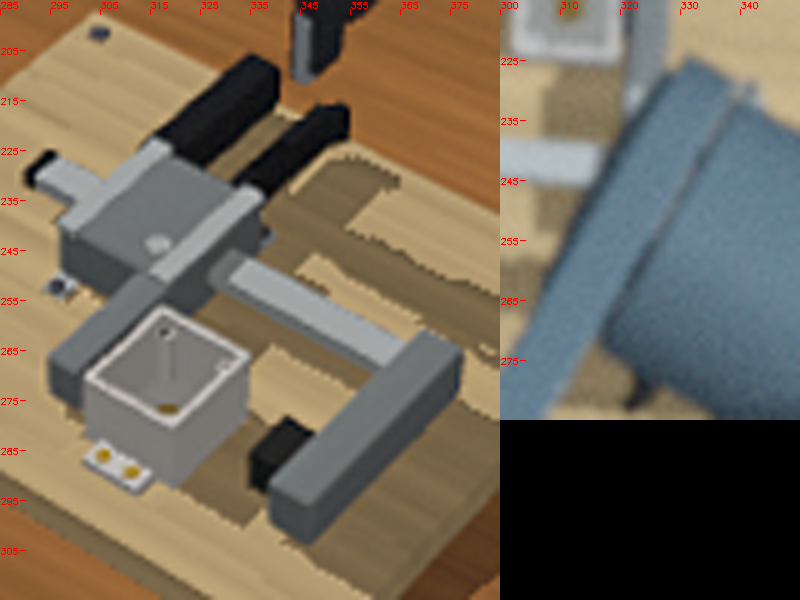

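The shell is seated flat and square: rim corners (319,281), (302,270), (318,257), (334.5,266) match the prediction within 1 px, and the ledge is in the slot at (308,289). The +y finger at (346,210) is outside the trigger. Lowering and making a first gentle squeeze.

```bash
python3 -m inch '0 0 0 0 0 .02 1;0 0 0 0 0 .02 1;0 0 0 0 0 .01 1;0 0 0 0 0 0 1;0 0 0 0 0 0 1'
python3 -m inch '0 0 0 0 0 .006 1;0 0 0 0 0 .006 1;0 0 0 0 0 0 1;0 0 0 0 0 0 1'
for i in 1; do :; done; python3 -m inch '0 0 0 0 0 0 .3;0 0 0 0 0 0 .3;0 0 0 0 0 0 .3;0 0 0 0 0 0 .3;0 0 0 0 0 0 .3' 30
```

```text
t: 15.82
tcp_pos: [0.4695, -0.125, 0.002]
orientation: [3.141, -0.0, -0.053]
wrist_force: [0.1, 0.1, -0.8]
opening: 0.0855
t: 16.15
tcp_pos: [0.4689, -0.1249, -0.0108]
orientation: [-3.141, 0.0, -0.054]
wrist_force: [0.5, -0.4, -0.3]
opening: 0.0854
t: 16.57
tcp_pos: [0.4688, -0.1235, -0.0105]
orientation: [-3.139, 0.001, -0.054]
wrist_force: [-0.2, 6.6, 3.7]
opening: 0.0554
```

Fy of +6.6 N: the trigger's spring pushes on the +y finger as intended. Full squeeze.

```bash
python3 -m inch '0 0 0 0 0 0 -.1;0 0 0 0 0 0 -.3;0 0 0 0 0 0 -.3;0 0 0 0 0 0 -.3;0 0 0 0 0 0 -.3' 30
python3 - <<'E'
from h import *
c=camera("scene");cv2.imwrite("pics/sq1.png",c["img"][:,:,::-1])
p=cv2.imread("pics/scene1.png");
E
python3 -m inch '0 0 0 0 0 0 1;0 0 0 0 0 0 1;0 0 0 0 0 0 1;0 0 0 0 0 0 1;0 0 0 0 0 0 1;0 0 0 0 0 0 1'
python3 - <<'E'
from h import *
c=camera("scene");cv2.imwrite("pics/rel1.png",c["img"][:,:,::-1]);a=c["img"][:,:,::-1]
s=cv2.imread("pics/sq1.png")
# sliding jaw displacement by template match (initial jaw front-end region in scene1)
t=cv2.imread("pics/scene1.png")[272:306,330:382]
for im in (s,a):
    r=cv2.matchTemplate(im[250:320,280:400],t,cv2.TM_CCOEFF_NORMED);_,m,_,l=cv2.minMaxLoc(r);print(m,l[0]+280-330,l[1]+250-272)
C=c
print(proj(C,[[.6,0,.05],[.6,-.005,.05],[.6,-.03,.05]]).round(1).tolist())
E
```

```text
t: 16.98
tcp_pos: [0.4687, -0.125, -0.01]
orientation: [-3.141, 0.001, -0.054]
wrist_force: [-4.4, 2.0, 9.3]
opening: 0.0358
t: 17.53
tcp_pos: [0.4693, -0.1254, -0.0106]
orientation: [3.141, -0.001, -0.054]
wrist_force: [0.8, -0.5, -0.5]
opening: 0.0855
0.8381530046463013 -2 -1
0.853274941444397 -2 -1
[[344.2, 280.5], [342.0, 279.4], [331.2, 274.0]]
```

Full squeeze reached (0.0358) and the jaw moved about 2 px. I write a subpixel one-parameter jaw tracker to measure the bar travel, and raise the gripper 3 mm because Fz was 9 N when squeezed.

```bash
cat > bar.py <<'E'
from h import *
from scipy.optimize import minimize_scalar
ref=cv2.cvtColor(cv2.imread("pics/scene1.png"),cv2.COLOR_BGR2GRAY).astype(np.float32)
poly=np.array([[568,258],[604,280],[602,320],[470,441],[439,420],[439,383]])/4+[227.6,194.6]
m=np.zeros(ref.shape,np.uint8);cv2.fillPoly(m,[poly.round().astype(int)],1)
v,u=np.nonzero(m)
def bar(c,im=None):
    g=cv2.GaussianBlur(cv2.cvtColor(im,cv2.COLOR_BGR2GRAY) if im is not None else cv2.cvtColor(c["img"],cv2.COLOR_RGB2GRAY),(0,0),.8).astype(np.float32)
    r=cv2.GaussianBlur(ref,(0,0),.8)
    w=np.array([ray(c,(a,b),.045) for a,b in zip(u,v)])
    def f(d):
        q=proj(c,w+np.array([-.0535,-.9986,0])*d).astype(np.float32)
        return np.mean(np.abs(cv2.remap(g,q[:,0].copy(),q[:,1].copy(),cv2.INTER_LINEAR)[:,0]-r[v,u]))
    D=np.arange(-.002,.056,.0005);F=[f(d) for d in D];i=int(np.argmin(F))
    k=minimize_scalar(f,bounds=(D[i]-.001,D[i]+.001),method="bounded");return round(k.x*1000,2),round(float(k.fun),1)
if __name__=="__main__":
    c=camera("scene");print("bar",bar(c))
E
python3 -c "
from bar import *
c=camera('scene')
for n in('scene1','sq1','rel1'):print(n,bar(c,cv2.imread(f'pics/{n}.png')))"
python3 -m inch '0 0 0 0 0 -.003 1;0 0 0 0 0 0 -.3;0 0 0 0 0 0 -.3;0 0 0 0 0 0 -.3;0 0 0 0 0 0 -.3;0 0 0 0 0 0 -.3;0 0 0 0 0 0 -.3;0 0 0 0 0 0 -.3;0 0 0 0 0 0 -.3;0 0 0 0 0 0 -.3'
python3 bar.py
python3 -m inch '0 0 0 0 0 0 1;0 0 0 0 0 0 1;0 0 0 0 0 0 1;0 0 0 0 0 0 1;0 0 0 0 0 0 1;0 0 0 0 0 0 1'
python3 bar.py
```

```text
scene1 (np.float64(-0.04), 0.2)
sq1 (np.float64(4.76), 6.9)
rel1 (np.float64(4.33), 6.6)
t: 18.47
tcp_pos: [0.4684, -0.125, -0.0072]
orientation: [3.142, 0.001, -0.053]
wrist_force: [-4.8, 0.2, 9.0]
opening: 0.0354
bar (np.float64(9.95), 6.9)
t: 19.02
tcp_pos: [0.4694, -0.1254, -0.0075]
orientation: [3.141, -0.001, -0.054]
wrist_force: [0.2, -0.5, -0.6]
opening: 0.0855
bar (np.float64(9.29), 7.0)
```

About 5 mm per squeeze, tracked well. Three more full squeezes.

```bash
for k in 1; do
python3 -m inch '0 0 0 0 0 0 -.3;0 0 0 0 0 0 -.3;0 0 0 0 0 0 -.3;0 0 0 0 0 0 -.3;0 0 0 0 0 0 -.3;0 0 0 0 0 0 -.3;0 0 0 0 0 0 -.3;0 0 0 0 0 0 -.3;0 0 0 0 0 0 1;0 0 0 0 0 0 1;0 0 0 0 0 0 1;0 0 0 0 0 0 1;0 0 0 0 0 0 1;0 0 0 0 0 0 1' | grep -E "open|force"; python3 bar.py; done
python3 -m inch '0 0 0 0 0 0 -.3;0 0 0 0 0 0 -.3;0 0 0 0 0 0 -.3;0 0 0 0 0 0 -.3;0 0 0 0 0 0 -.3;0 0 0 0 0 0 -.3;0 0 0 0 0 0 -.3;0 0 0 0 0 0 -.3;0 0 0 0 0 0 1;0 0 0 0 0 0 1;0 0 0 0 0 0 1;0 0 0 0 0 0 1;0 0 0 0 0 0 1;0 0 0 0 0 0 1' | grep -E "open|force"; python3 bar.py
python3 -m inch '0 0 0 0 0 0 -.3;0 0 0 0 0 0 -.3;0 0 0 0 0 0 -.3;0 0 0 0 0 0 -.3;0 0 0 0 0 0 -.3;0 0 0 0 0 0 -.3;0 0 0 0 0 0 -.3;0 0 0 0 0 0 -.3;0 0 0 0 0 0 1;0 0 0 0 0 0 1;0 0 0 0 0 0 1;0 0 0 0 0 0 1;0 0 0 0 0 0 1;0 0 0 0 0 0 1' | grep -E "t:|tcp|open|force"; python3 bar.py
```

```text
wrist_force: [0.1, -0.6, -0.5]
opening: 0.0855
bar (np.float64(14.55), 7.0)
wrist_force: [-0.6, 0.5, 0.6]
opening: 0.0856
bar (np.float64(19.73), 6.3)
t: 22.67
tcp_pos: [0.4694, -0.1254, -0.0075]
wrist_force: [-0.6, 0.3, 0.2]
opening: 0.0853
bar (np.float64(24.45), 5.8)
```

```bash
python3 -m inch '0 0 0 0 0 0 -.3;0 0 0 0 0 0 -.3;0 0 0 0 0 0 -.3;0 0 0 0 0 0 -.3;0 0 0 0 0 0 -.3;0 0 0 0 0 0 -.3;0 0 0 0 0 0 -.3;0 0 0 0 0 0 -.3;0 0 0 0 0 0 1;0 0 0 0 0 0 1;0 0 0 0 0 0 1;0 0 0 0 0 0 1;0 0 0 0 0 0 1;0 0 0 0 0 0 1' | grep -E "open|force"; python3 bar.py
python3 -m inch '0 0 0 0 0 0 -.3;0 0 0 0 0 0 -.3;0 0 0 0 0 0 -.3;0 0 0 0 0 0 -.3;0 0 0 0 0 0 -.3;0 0 0 0 0 0 -.3;0 0 0 0 0 0 -.3;0 0 0 0 0 0 -.3' | grep -E "t:|tcp|open|force"; python3 bar.py
python3 -m inch '0 0 0 0 0 0 1;0 0 0 0 0 0 1;0 0 0 0 0 0 1;0 0 0 0 0 0 1;0 0 0 0 0 0 1;0 0 0 0 0 0 1' | grep -E "t:|tcp|open|force"; python3 bar.py
python3 - <<'E'
from h import *
c=camera("scene");cv2.imwrite("pics/near.png",c["img"][:,:,::-1])
# shell shift since seating: compare sq1 (before) with now, whole shell patch
a=cv2.cvtColor(cv2.imread("pics/sq1.png"),6).astype(np.float32)[254:296,298:338];b=cv2.cvtColor(cv2.imread("pics/near.png"),6).astype(np.float32)[254:296,298:338]
print(cv2.phaseCorrelate(a,b,cv2.createHanningWindow(a.shape[::-1],cv2.CV_32F)))
E
```

```text
wrist_force: [-0.2, 0.9, -0.2]
opening: 0.0855
bar (np.float64(28.97), 5.9)
t: 24.6
tcp_pos: [0.4683, -0.125, -0.0072]
wrist_force: [-5.4, 1.5, 10.3]
opening: 0.0355
bar (np.float64(29.53), 5.9)
t: 25.15
tcp_pos: [0.4694, -0.1254, -0.0075]
wrist_force: [0.4, 0.3, -0.9]
opening: 0.0853
bar (np.float64(28.92), 5.9)
((-0.02170758615013213, 0.5042710259452043), 0.5620699829525417)
```

Run:
```python
from bar import *
c=camera("scene");im=cv2.imread("pics/near.png")
g=cv2.cvtColor(im,6);r=ref
for z in (.045,):
  w=np.array([ray(c,(a,b),z) for a,b in zip(u,v)])
  for d in np.arange(.022,.044,.001):
    q=proj(c,w+np.array([-.0535,-.9986,0])*d).astype(np.float32)
    print(round(d*1e3),round(float(np.mean(np.abs(cv2.remap(g,q[:,0].copy(),q[:,1].copy(),1)[:,0].astype(float)-r[v,u]))),1),end="; ")
# same-image diff sq1->near along jaw line, print dark pad / jaw pixels between shell and jaw on a jig-y scanline at seat x, z=.035
for n in("scene1","rel1","near"):
  G=cv2.cvtColor(cv2.imread(f"pics/{n}.png"),6)
  P=place((.6005,-.0600,-.0535),[[0,y,.05] for y in np.arange(.014,.075,.002)])
  q=proj(c,P).astype(np.float32);print("\n",n,cv2.remap(G,q[:,0].copy(),q[:,1].copy(),1)[:,0].tolist())
```

```text
22 23.2; 23 21.2; 24 19.4; 25 17.2; 26 15.4; 27 12.4; 28 9.3; 29 6.9; 30 8.8; 31 11.9; 32 15.0; 33 18.1; 34 20.7; 35 23.2; 36 25.6; 37 27.7; 38 30.0; 39 31.9; 40 34.1; 41 36.0; 42 37.6; 43 38.7; 
 scene1 [98, 98, 98, 96, 98, 103, 102, 106, 106, 103, 112, 103, 107, 102, 135, 151, 153, 155, 146, 76, 32, 31, 33, 32, 30, 32, 69, 107, 114, 111, 110]

 rel1 [122, 122, 154, 183, 151, 115, 116, 118, 119, 118, 117, 116, 120, 110, 118, 125, 121, 51, 30, 35, 36, 35, 32, 45, 89, 118, 119, 117, 116, 116, 115]

 near [121, 121, 154, 185, 154, 84, 26, 19, 27, 36, 33, 52, 108, 120, 118, 117, 116, 115, 115, 116, 115, 97, 74, 68, 68, 67, 66, 72, 93, 104, 101]
```

The curve is unambiguous: that last squeeze pulled nothing (bar about 29–30 mm). I squeeze again and measure while squeezed.

```bash
python3 -m inch '0 0 0 0 0 0 .3;0 0 0 0 0 0 .2;0 0 0 0 0 0 .1;0 0 0 0 0 0 0;0 0 0 0 0 0 0;0 0 0 0 0 0 0' | grep -E "t:|tcp|open|force"; python3 bar.py
python3 -m inch '0 0 0 0 0 0 -.3;0 0 0 0 0 0 -.3;0 0 0 0 0 0 -.3;0 0 0 0 0 0 -.3;0 0 0 0 0 0 -.3;0 0 0 0 0 0 -.3' 30 | grep -E "t:|tcp|open|force"; python3 bar.py
```

```text
t: 25.8
tcp_pos: [0.4684, -0.1226, -0.0078]
wrist_force: [-1.9, 10.1, 6.1]
opening: 0.0428
bar (np.float64(29.86), 6.2)
t: 26.35
tcp_pos: [0.4683, -0.125, -0.0072]
wrist_force: [-5.4, 0.4, 10.4]
opening: 0.0358
bar (np.float64(29.57), 5.9)
```

The bar no longer advances even at full squeeze; I use my last picture to see why.

Run:
```python
from h import *
c=camera("scene");im=c["img"][:,:,::-1].copy();cv2.imwrite("pics/sq9.png",im)
d=camera("top")["img"][:,:,::-1].copy();cv2.imwrite("pics/top9.png",d)
o=np.zeros((600,800,3),np.uint8);o[:600,:500]=crop(im,285,195,100,120,5);o[:300,500:]=crop(d,275,192,60,60,5)
o[300:600,500:]=crop(cv2.imread("pics/near.png"),290,240,60,60,5)
cv2.imwrite("pics/last.png",o)
```

```text
(no output)
```

View pics/last.png

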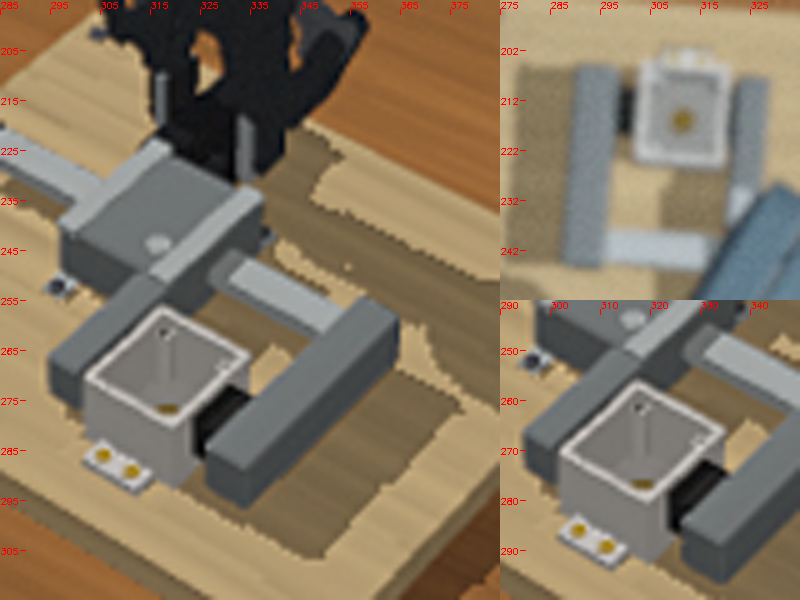

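The jaw is free and the pad is about at the shell (top: pad 298–302, shell wall 302); nothing blocks it visibly. I let the trigger return longer, then squeeze slowly in stages with more force and track the bar.

```bash
python3 -m inch '0 0 0 0 0 0 1;0 0 0 0 0 0 1;0 0 0 0 0 0 1;0 0 0 0 0 0 1;0 0 0 0 0 0 1;0 0 0 0 0 0 1;0 0 0 0 0 0 1;0 0 0 0 0 0 1;0 0 0 0 0 0 1;0 0 0 0 0 0 1' 60| grep -E "force|open|tcp"; python3 bar.py
python3 -m inch '0 0 0 0 0 0 .3;0 0 0 0 0 0 .3;0 0 0 0 0 0 .3;0 0 0 0 0 0 .3'| grep -E "open|force|tcp"; python3 bar.py
python3 -m inch '0 0 0 0 0 0 .1;0 0 0 0 0 0 .1;0 0 0 0 0 0 .1'| grep -E "open|force|tcp"; python3 bar.py
python3 -m inch '0 0 0 0 0 0 -.05;0 0 0 0 0 0 -.05;0 0 0 0 0 0 -.05'| grep -E "open|force|tcp"; python3 bar.py
python3 -m inch '0 0 0 0 0 0 -.3;0 0 0 0 0 0 -.3;0 0 0 0 0 0 -.3;0 0 0 0 0 0 -.3'; python3 bar.py
```

```text
tcp_pos: [0.4691, -0.1251, -0.0077]
wrist_force: [-0.1, -0.0, 0.1]
opening: 0.0855
bar (np.float64(28.97), 5.9)
tcp_pos: [0.4686, -0.1229, -0.0077]
wrist_force: [0.2, 9.4, 5.8]
opening: 0.0554
bar (np.float64(29.85), 6.2)
tcp_pos: [0.4685, -0.123, -0.0077]
wrist_force: [-0.1, 8.3, 5.6]
opening: 0.0468
bar (np.float64(29.43), 5.8)
tcp_pos: [0.4684, -0.1226, -0.0077]
wrist_force: [-1.4, 9.5, 7.4]
opening: 0.0406
bar (np.float64(30.05), 6.0)
t: 28.7
tcp_pos: [0.4683, -0.1254, -0.0069]
orientation: [3.141, 0.002, -0.053]
wrist_force: [-7.4, -1.2, 12.4]
opening: 0.0336
bar (np.float64(29.97), 6.1)
```

Run:
```python
from bar import *
c=camera("scene");cv2.imwrite("pics/sq10.png",c["img"][:,:,::-1]);t=camera("top");cv2.imwrite("pics/top10.png",t["img"][:,:,::-1])
G=lambda n:cv2.cvtColor(cv2.imread(f"pics/{n}.png"),6)
def shift(a,b,x0,y0,x1,y1):
    M=np.eye(2,3,dtype=np.float32);m=np.zeros(a.shape,np.uint8);m[y0:y1,x0:x1]=255
    cc,M=cv2.findTransformECC(a,b,M,cv2.MOTION_TRANSLATION,(3,200,1e-6),m,3);return M[:,2].round(2),round(cc,3)
for n in("near","sq9","sq10"):
    print(n,"shell",shift(G("sq1"),G(n),301,255,322,292),"fixed body",shift(G("sq1"),G(n),297,222,336,252),bar(c,cv2.imread(f"pics/{n}.png")))
T=G("top10");print(T[209:216,294:326].tolist())
for n in("near","sq9","sq10"):
    q=proj(c,place((.6005,-.0600,-.0535),[[0.008,y,.045] for y in np.arange(.018,.05,.001)])).astype(np.float32);print(n,cv2.remap(G(n),q[:,0].copy(),q[:,1].copy(),1)[:,0].tolist())
```

```text
near shell (array([-0.04, -0.03], dtype=float32), 0.998) fixed body (array([-0.12, -0.06], dtype=float32), 0.951) (np.float64(28.92), 5.9)
sq9 shell (array([-0.04, -0.03], dtype=float32), 0.998) fixed body (array([ 0.02, -0.01], dtype=float32), 1.0) (np.float64(29.56), 5.9)
sq10 shell (array([-0.05, -0.03], dtype=float32), 0.998) fixed body (array([-0.05,  0.01], dtype=float32), 0.999) (np.float64(29.95), 6.1)
[[130, 135, 136, 125, 111, 87, 74, 87, 128, 166, 174, 157, 147, 148, 150, 148, 149, 149, 150, 150, 149, 146, 141, 130, 147, 172, 170, 136, 112, 122, 130, 130], [132, 137, 134, 124, 103, 59, 48, 68, 122, 166, 176, 158, 142, 146, 154, 150, 150, 155, 150, 151, 151, 149, 142, 134, 147, 165, 155, 117, 99, 117, 128, 133], [134, 130, 130, 125, 93, 60, 35, 67, 127, 170, 176, 162, 149, 148, 151, 150, 151, 152, 154, 149, 151, 150, 148, 150, 158, 166, 150, 103, 99, 123, 131, 131], [132, 136, 135, 124, 89, 55, 33, 77, 135, 175, 177, 161, 151, 152, 154, 149, 147, 149, 150, 149, 151, 153, 151, 156, 163, 171, 147, 100, 98, 124, 131, 132], [129, 139, 130, 120, 85, 52, 30, 79, 139, 176, 177, 16
[... 173 characters left out ...]
, 138, 118, 121, 120, 134, 143, 149, 148, 155, 169, 171, 140, 95, 106, 129, 132, 134], [133, 138, 136, 116, 82, 48, 30, 84, 144, 176, 173, 156, 152, 153, 142, 128, 117, 108, 110, 127, 141, 149, 149, 155, 170, 171, 133, 89, 103, 124, 131, 131]]
near [182, 146, 112, 78, 44, 23, 19, 18, 21, 25, 30, 34, 37, 33, 34, 49, 74, 102, 115, 121, 120, 119, 118, 117, 116, 116, 115, 115, 115, 114, 114, 114]
sq9 [182, 146, 112, 78, 44, 23, 19, 19, 22, 25, 29, 32, 33, 37, 50, 75, 100, 119, 121, 120, 118, 117, 116, 116, 116, 116, 116, 115, 115, 115, 115, 115]
sq10 [181, 146, 112, 78, 43, 23, 19, 18, 20, 23, 28, 31, 31, 36, 50, 76, 100, 119, 121, 120, 119, 117, 117, 116, 115, 115, 115, 115, 114, 114, 115, 115]
```

Pad and shell appear to be in contact, with the jaw advancing only about 1 mm per squeeze. I hold the squeeze longer to see whether it creeps.

```bash
python3 -m inch '0 0 0 0 0 0 -.3;0 0 0 0 0 0 -.3;0 0 0 0 0 0 -.3;0 0 0 0 0 0 -.3;0 0 0 0 0 0 -.3;0 0 0 0 0 0 -.3;0 0 0 0 0 0 -.3;0 0 0 0 0 0 -.3'; python3 bar.py
python3 -m inch '0 0 0 0 0 0 1;0 0 0 0 0 0 1;0 0 0 0 0 0 1;0 0 0 0 0 0 1;0 0 0 0 0 0 1;0 0 0 0 0 0 1'|grep t:; python3 bar.py
python3 - <<'E'
from h import *
c=camera("scene");im=c["img"][:,:,::-1];cv2.imwrite("pics/rel10.png",im)
# initial gap: free pad face to shell wall: compare rel1 (bar~4.3 tracked) scanlines at several z on the pad front/top
G=lambda n:cv2.cvtColor(cv2.imread(f"pics/{n}.png"),6)
for n in("rel1","rel10"):
  for z in(.045,.035):
    q=proj(c,place((.6005,-.0600,-.0535),[[.010,y,z] for y in np.arange(.018,.076,.001)])).astype(np.float32);print(n,z,cv2.remap(G(n),q[:,0].copy(),q[:,1].copy(),1)[:,0].tolist())
# trigger state: body/trigger/handle area of rel1 vs rel10 vs scene1
d=lambda a,b:[int(np.abs(G(a)[y:y+6,x:x+6].astype(int)-G(b)[y:y+6,x:x+6]).mean()) for y in range(212,236,6) for x in range(330,360,6)]
print(d("rel1","rel10"))
E
```

```text
t: 29.52
tcp_pos: [0.4683, -0.1254, -0.0069]
orientation: [3.141, 0.002, -0.053]
wrist_force: [-7.3, -1.4, 12.2]
opening: 0.0338
bar (np.float64(29.88), 6.1)
t: 30.07
bar (np.float64(29.02), 5.9)
rel1 0.045 [165, 142, 123, 116, 114, 116, 118, 118, 118, 119, 118, 118, 118, 118, 118, 118, 118, 119, 119, 117, 113, 107, 104, 104, 102, 94, 76, 53, 35, 33, 33, 35, 36, 36, 37, 38, 37, 34, 35, 41, 59, 89, 113, 118, 121, 120, 119, 117, 116, 115, 115, 115, 115, 114, 115, 115, 115, 115]
rel1 0.035 [117, 118, 118, 118, 118, 118, 118, 118, 119, 119, 119, 120, 119, 118, 113, 107, 101, 99, 99, 100, 102, 102, 89, 78, 62, 42, 29, 24, 19, 19, 20, 19, 16, 15, 27, 54, 87, 113, 123, 121, 120, 119, 118, 117, 116, 116, 116, 116, 116, 116, 117, 116, 116, 114, 111, 100, 86, 76]
rel10 0.045 [172, 146, 113, 78, 48, 27, 16, 18, 20, 23, 30, 37, 34, 32, 34, 46, 70, 97, 115, 122, 120, 119, 117, 117, 116, 116, 116, 116, 116, 115, 116, 116, 116, 116, 112, 103, 90, 77, 71, 68, 67, 68, 68, 68, 67, 66, 66, 68, 75, 86, 96, 101, 102, 101, 101, 100, 100, 100]
rel10 0.035 [105, 83, 62, 40, 22, 20, 19, 18, 17, 26, 50, 78, 105, 118, 122, 121, 120, 118, 116, 116, 116, 117, 116, 116, 116, 116, 116, 116, 118, 111, 99, 87, 77, 70, 68, 67, 68, 67, 67, 67, 66, 66, 66, 75, 88, 99, 104, 105, 105, 104, 104, 103, 103, 103, 103, 103, 103, 103]
[1, 7, 8, 1, 5, 1, 2, 11, 2, 9, 0, 2, 1, 7, 0, 0, 1, 11, 2, 0]
```

```bash
python3 - <<'E'
from h import *
c=camera("scene")
for y in(-.0215,-.057):
  for z in(.02,.025,.03,.035,.04,.045,.05): print(y,z,proj(c,place((.5389,-.0890,-.0535),[[-.061,y,z],[-.050,y,z]])).round(1).tolist())
E
python3 - <<'E'
import cv2
a=cv2.imread("pics/sq10.png")[195:240,300:345]
g=cv2.cvtColor(a,6)
for r in range(8,42,2): print(195+r,' '.join('%3d'%v for v in g[r,8:42]))
E
```

```text
-0.0215 0.02 [[332.4, 234.0], [329.4, 236.8]]
-0.0215 0.025 [[332.5, 232.3], [329.4, 235.1]]
-0.0215 0.03 [[332.5, 230.6], [329.5, 233.4]]
-0.0215 0.035 [[332.6, 228.9], [329.5, 231.7]]
-0.0215 0.04 [[332.6, 227.1], [329.5, 229.9]]
-0.0215 0.045 [[332.7, 225.4], [329.6, 228.2]]
-0.0215 0.05 [[332.7, 223.6], [329.6, 226.4]]
-0.057 0.02 [[319.3, 227.2], [316.2, 229.9]]
-0.057 0.025 [[319.3, 225.5], [316.2, 228.2]]
-0.057 0.03 [[319.3, 223.8], [316.2, 226.5]]
-0.057 0.035 [[319.3, 222.1], [316.2, 224.8]]
-0.057 0.04 [[319.3, 220.3], [316.2, 223.0]]
-0.057 0.045 [[319.3, 218.6], [316.2, 221.3]]
-0.057 0.05 [[319.3, 216.8], [316.2, 219.5]]
203  80  47  65  57  27  22  28  30  25  26  29  27  30  32  25  29  87 108 115 123  67  23  28  29  26  28  30  26  30  29  30  27  27  24
205 158 161 163 169 138  58  19  27  29  29  28  27  30  27  21 108 109 106 104 106  80  39  24  28  29  27  29  28  28  30  29  29  27  22
207 162 164 165 163 167 119  47  22  26  26  25  26  28  28  25  17  34 123 120 110 102  50  22  30  28  30  26  27  27  27  31  30  28  24
209 157 158 159 162 167 179 132  50  
[... 1222 characters left out ...]

227 162 162 166 166 166 167 167 150 127 113 116 120 126 108  74  44  20  12  28  30  30  32  16   4 100 105 101  48  25  23  30  57 105 106
229 165 162 166 166 165 137 111 110 114 117 116 115 116 117 119 122 127 105  75  48  28  16  10   3  96 104 100  67  43  69 105 108 104 103
231 165 166 166 144 116 113 116 116 116 116 117 117 115 115 115 116 116 115 119 121 124 102  70  32  79 101 107 101 100 100 101 101 103 102
233 161 130 112 113 115 117 116 115 115 116 115 116 115 116 116 117 115 116 115 116 116 115 114 120 145 170 173 176 158 119 103 102 100  99
235 111 115 116 116 115 115 116 115 115 114 116 116 115 115 115 116 115 115 115 112 114 118 153 168 168 167 170 168 140 103 101 105 107 106
```

Forces and tracking suggest contact at about 27.5 tracked (pad in about 1.7 mm, 2.6 squeezed), with a sawtooth, as if the drive loses its bite when the squeeze pauses or jitters under load. I try one smooth continuous ramp without stops.

```bash
python3 -m inch '0 0 0 0 0 0 .5;0 0 0 0 0 0 .45;0 0 0 0 0 0 .4;0 0 0 0 0 0 .35;0 0 0 0 0 0 .3;0 0 0 0 0 0 .25;0 0 0 0 0 0 .2;0 0 0 0 0 0 .15;0 0 0 0 0 0 .1;0 0 0 0 0 0 .05;0 0 0 0 0 0 0;0 0 0 0 0 0 -.05;0 0 0 0 0 0 -.1;0 0 0 0 0 0 -.15;0 0 0 0 0 0 -.2;0 0 0 0 0 0 -.25' 60; python3 bar.py
```

```text
t: 31.55
tcp_pos: [0.4686, -0.1253, -0.007]
orientation: [3.141, 0.001, -0.053]
wrist_force: [-6.2, -1.5, 11.5]
opening: 0.0338
bar (np.float64(29.47), 5.9)
```

The ramp gained nothing. Fy of about 9.5 N on the trigger fits a pad force of 15–20 N, so the pad may already be pushed in several mm. I measure the visible pad length properly in the top pictures (free against now).

Run:
```python
from h import *
c=camera("top");cv2.imwrite("pics/top11.png",c["img"][:,:,::-1]);s=camera("scene");cv2.imwrite("pics/sc11.png",s["img"][:,:,::-1])
G=lambda n:cv2.cvtColor(cv2.imread(f"pics/{n}.png"),6)
def prof(n,cam,p,z,xs,ys):
    g=G(n);o=[]
    for x in xs:
        q=proj(cam,place(p,[[x,y,z] for y in ys])).astype(np.float32);o.append(cv2.remap(g,q[:,0].copy(),q[:,1].copy(),1)[:,0])
    return np.mean(o,0)
ys=np.arange(-.035,.075,.001);pt=(.5424+.0616,-.0908+.02895,-.0535)
for n in("top1","top9","top10","top11"):
    f=prof(n,c,pt,.045,np.arange(-.006,.0061,.002),ys).round().astype(int);print(n,[f"{int(round(y*1000))}:{v}" for y,v in zip(ys,f) if y>.012 or y<-.015])
```

```text
top1 ['-35:132', '-34:132', '-33:132', '-32:131', '-31:129', '-30:127', '-29:120', '-28:111', '-27:101', '-26:89', '-25:77', '-24:73', '-23:73', '-22:75', '-21:82', '-20:91', '-19:97', '-18:101', '-17:104', '-16:104', '12:99', '13:100', '14:102', '15:105', '16:108', '17:114', '18:122', '19:129', '20:136', '21:143', '22:149', '23:154', '24:159', '25:164', '26:168', '27:171', '28:173', '29:175', '30:176', '31:177', '32:176', '33:176', '34:176', '35:176', '36:176', '37:176', '38:176', '39:176', '40:176', '41:176', '42:177', '43:176', '44:176', '45:174', '46:170', '47:166', '48:154', '49:141', '50:124', '51:103', '52:83', '53:66', '54:50', '55:41', '56:40', '57:39', '58:38', '59:37', '60:40', '61:49', '62:60', '63:74', '64:89', '65:103', '66:114', '67:124', '68:129', '69:132', '70:133', '71:133', '72:132', '73:133', '74:133']
top9 ['-35:132', '-34:132', '-33:132', '-32:131', '-31:128', '-30:125', '-29:118', '-28:110', '-27:102', '-26:98', '-25:95', '-24:107', '-23:123', '-22:140', '-21:152', '-20:165', '-19:169', '-18:169', '-17:168', '-16:164', '12:150', '13:151', '14:152', '15:155', '1
[... 1567 characters left out ...]
3', '-22:140', '-21:152', '-20:165', '-19:169', '-18:168', '-17:167', '-16:163', '12:149', '13:150', '14:151', '15:154', '16:158', '17:164', '18:171', '19:176', '20:176', '21:176', '22:167', '23:153', '24:137', '25:115', '26:92', '27:71', '28:53', '29:38', '30:39', '31:43', '32:52', '33:68', '34:83', '35:96', '36:109', '37:120', '38:126', '39:133', '40:134', '41:134', '42:134', '43:134', '44:134', '45:134', '46:132', '47:131', '48:131', '49:131', '50:131', '51:129', '52:127', '53:124', '54:120', '55:118', '56:116', '57:114', '58:114', '59:115', '60:117', '61:119', '62:120', '63:121', '64:121', '65:122', '66:123', '67:122', '68:122', '69:122', '70:121', '71:121', '72:122', '73:122', '74:121']
```

Top-view pad length: free 12.8, now 8.7 (allowing for bloom, pad pushed in roughly 3.3–4 mm while squeezed, about 2.5–3 released). One more tooth would be right. I try a fast, firm squeeze after a full return.

```bash
python3 -m inch '0 0 0 0 0 0 1;0 0 0 0 0 0 1;0 0 0 0 0 0 1;0 0 0 0 0 0 1;0 0 0 0 0 0 1;0 0 0 0 0 0 1;0 0 0 0 0 0 1' 90 | grep open
python3 -m inch '0 0 0 0 0 0 -1;0 0 0 0 0 0 -1'; python3 bar.py
python3 -m inch '0 0 0 0 0 0 -1;0 0 0 0 0 0 -1;0 0 0 0 0 0 -1' ; python3 bar.py
```

```text
opening: 0.0858
t: 32.45
tcp_pos: [0.4689, -0.1244, -0.0076]
orientation: [-3.14, 0.0, -0.054]
wrist_force: [-0.3, 9.7, 5.8]
opening: 0.0642
bar (np.float64(29.12), 5.8)
t: 32.75
tcp_pos: [0.4684, -0.1259, -0.0067]
orientation: [3.14, 0.002, -0.053]
wrist_force: [-8.6, -3.2, 13.0]
opening: 0.0326
bar (np.float64(31.13), 5.7)
```

The bar advanced to 31.1 tracked, about 1.2 mm beyond before, so the pad is in about 4.5–5 mm. I hold it and see whether that stays.

```bash
python3 -m inch '0 0 0 0 0 0 -1;0 0 0 0 0 0 -1;0 0 0 0 0 0 -1;0 0 0 0 0 0 -1;0 0 0 0 0 0 -1;0 0 0 0 0 0 -1'
python3 - <<'E'
from bar import *
c=camera("top");cv2.imwrite("pics/top12.png",c["img"][:,:,::-1]);s=camera("scene");cv2.imwrite("pics/sc12.png",s["img"][:,:,::-1]);print(bar(s))
G=lambda n:cv2.cvtColor(cv2.imread(f"pics/{n}.png"),6)
ys=np.arange(.018,.07,.0005)
def edges(n,cam,p,z,xs,lv=(106,85)):
    g=G(n);o=[]
    for x in xs:
        q=proj(cam,place(p,[[x,y,z] for y in ys])).astype(np.float32);o.append(cv2.remap(g,q[:,0].copy(),q[:,1].copy(),1)[:,0])
    f=np.mean(o,0);i=int(np.argmin(f));a=i
    while f[a]<lv[0]:a-=1
    b=i
    while f[b]<lv[1]:b+=1
    e=lambda k0,k1,l:1e3*(ys[k0]+(l-f[k0])/(f[k1]-f[k0])*(ys[k1]-ys[k0]))
    return round(e(a,a+1,lv[0]),2),round(e(b-1,b,lv[1]),2)
pt=(.604,-.06185,-.0535)
for n in("top1","top10","top11","top12"):
    e=edges(n,c,pt,.045,np.arange(-.006,.0061,.002));print(n,e,round(e[1]-e[0],2))
ps=(.6005,-.06,-.0535)
for n in("rel1","rel10","sq10","sc12"):
    for z in(.045,.036):
        e=edges(n,s,ps,z,[.011,.012,.013] if z<.04 else [0,.004],(75,75));print(n,z,e,round(e[1]-e[0],2))
E
```

```text
t: 33.3
tcp_pos: [0.4683, -0.1259, -0.0067]
orientation: [3.14, 0.002, -0.053]
wrist_force: [-9.0, -2.1, 12.8]
opening: 0.0324
(np.float64(31.05), 5.8)
top1 (np.float64(50.87), np.float64(63.75)) 12.88
top10 (np.float64(25.36), np.float64(34.09)) 8.73
top11 (np.float64(25.38), np.float64(34.17)) 8.79
top12 (np.float64(25.3), np.float64(32.2)) 6.9
rel1 0.045 (np.float64(44.09), np.float64(58.56)) 14.47
rel1 0.036 (np.float64(42.69), np.float64(54.19)) 11.5
rel10 0.045 (np.float64(21.34), np.float64(34.04)) 12.7
rel10 0.036 (np.float64(20.89), np.float64(29.42)) 8.53
sq10 0.045 (np.float64(21.32), np.float64(32.91)) 11.59
sq10 0.036 (np.float64(20.86), np.float64(28.52)) 7.66
sc12 0.045 (np.float64(21.33), np.float64(31.29)) 9.96
sc12 0.036 (np.float64(20.81), np.float64(27.31)) 6.5
```

Stable for half a second at bar 31.1. Pad shortening is 4.5 and 5.0 mm (scene), up to 6.0 mm raw in the top view (about 5 after bloom), so about 5 mm. The trigger is held; I check the bystanders and hand in.

Run:
```python
from h import *
G=lambda n:cv2.cvtColor(cv2.imread(f"pics/{n}.png"),6).astype(int)
a,b=G("scene1"),G("sc12")
for n,(x0,y0,x1,y1) in dict(beaker=(350,345,402,412),cyl=(484,233,510,266),block=(172,163,228,204)).items(): print(n,np.abs(a-b)[y0:y1,x0:x1].mean().round(2))
print(np.abs(G("sq1")-b)[256:292,302:320].mean().round(2))
print(finish_job())
```

```text
beaker 5.79
cyl 5.63
block 5.12
1.14
the job is handed in; nothing more can be done
None
```

The shell is seated in the pocket and released. The clamp is closed on it by the trigger alone, and I handed in with the trigger still squeezed (90 N grip setting) at about 33 s.

**Seating:** After seating, the shell's rim corners matched the predicted position within about 1 px, and its ledge was in the slot. It did not move measurably during clamping. My first lowering set it on the board with about 10 N, because I had taken the board's centre as the jig's origin. I lifted it, measured the pocket directly and lowered it cleanly.

**Clamping:** Six full squeezes pulled about 5 mm each. Then four squeezes (two of them slow or stepped) gained no tooth once the pad met the shell. A last fast, firm squeeze brought the bar to about 31 mm past its starting point, where it held steady for half a second.

**Checks that disagreed or are unsure:**
- **Pad depth:** the scene camera gave 4.5 and 5.0 mm pushed in. The top camera gave 6.0 mm raw, or about 5 mm after an estimated allowance for blur. I take it as about 5 mm, give or take 0.8 mm.
- **Fingertip height:** the tips sat about 30 mm higher than the reported tool position implied. I worked from touch and pictures instead.
- **Stalled squeezes:** I did not find out why they pulled nothing.
- **Beaker, cylinder and block:** the picture difference around all three was a similar 5–6 grey levels, against about 1 for the shell. I put that down to a general lighting or noise change but did not confirm it. No move I made went near them.

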